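Refit the transformer knob over shaft and drive pin

ROBOT

A 6-joint arm with a two-finger parallel gripper is mounted at the origin on the work surface. World frame = base frame: x ahead of the robot, y to its left, z up, the work surface at z = 0. Lengths are in mm, angles in degrees, forces in N, time in s.
With the tool pointing down it reaches from about 350 to 850 mm from the base axis. Payload 8.1 kg.
Tool frame: the origin (TCP) lies at the very end of the fingers, on their centre line; the grasp point (between the pads) lies r.tcp_to_grasp behind it (r.tcp_to_grasp is the distance from the TCP to the grasp point, in mm); z points along the fingers, y is the line along which they close (so a half turn about z gives the same grasp; the last joint's range is limited). The gripper opens to 85 mm and grips with 20 to 120 N. Pads are 22 mm wide; open, the fingers measure 114 mm over their backs; the gripper's body (76 mm by 85 mm) begins 54 mm behind the grasp point. The pads swing forward as they close: fully open they stand 13 mm farther back than shut.
Start: joints at [-72.33, 7.471, 85.268, -0, 87.261, -4.893], TCP at [230.24, -554.071, 231.292] pointing down, gripper open.
Joint ranges: [-169.43, 169.43], [-51.17, 129.36], [1.28, 143.12], [-76.62, 256.62], [0, 156.53], [-152.29, 152.29]. Speed limits (degrees/s): [136.94, 136.94, 159.86, 180, 180, 180].

INTERFACE

Orientations are given as [roll, pitch, yaw] about the fixed x, y, z axes, in that order (R = Rz(yaw) Ry(pitch) Rx(roll)).
In Python, from bench import r gives the robot as it stands.
- The arm moves only by the shell command python3 -m handwheel 'ROWS' [OPENING] [FORCE]. ROWS is JSON, a list of rows, each a list of 4 numbers: the shift along the tool's x, y, z in m, then the turn about the tool's z in degrees. A call has 1 to 10 rows; each row shifts and turns the commanded pose from where the row before left it, along the tool's axes as they then stand; what a row does not reach is not made up. A row lasts 1/10 s, in which the tool goes at most 50 mm and 8.59 degrees, less where a joint would pass 70% of its speed; a pose out of reach is approached as far as the arm can. A call is refused whole if a number of a shift passes 0.05 or a number of a turn 8.59, either way. A call with a gripper value outside its range is refused whole. OPENING is the finger opening in m, from 0 to 0.0854, set as the call begins (- or left out, the last holds). The fingers move at their own pace and stop on an object; FORCE is the grip in N (left out, the last holds). Time passes only in rows, so rows that do not move let the fingers close. It gives the time, the measured TCP pose, the force, the opening and the grip force at its end, in the units of the state.
- r.sense(): the state, without advancing time (a new reading comes with each control period).
- r.snapshot(name): name is "side" or "top"; returns the picture (400x640x3 uint8, red, green, blue); there is no depth.
- r.camera_params(name): a dict with "fx", "fy", "cx", "cy" (pixels), "R" (3x3) and "t" (3): a world point X has camera coordinates R X + t. Camera axes: x right, y down, z forward; pixel columns grow to the right and rows downward; lengths in mm; the calibration is good to about 2 mm. A picture is of the moment at which its call begins. camera_params takes no time and is no camera call.
- r.hand_in(): hands the job in; it is judged then, once.
The state is a dict: "time": time; "joint_pos": joint angles; "qd": joint speeds; "joint_efforts": joint torques, N m; "tool_pos": TCP position; "tcp_rot": TCP orientation; "ft_force": force on the tool from outside, world axes, zero at the start; "wrist_torque": the same for the moment, N m; "finger_gap": finger opening in mm; "grip_force": force on a finger pad.
Only numpy, scipy, OpenCV 4.12 (cv2) and the standard library are available. Lean on these libraries where they do the work, as an engineer would, in place of code of your own. Each camera call takes 0.05 s, during which the arm holds its last target. There are 200 camera calls.

TASK

Put the black bakelite knob back on the variable transformer: lower it over the central shaft, feel for the drive pin by turning it under light pressure (keep well under 30 N) until it drops fully home, flat on the brass disc. Then turn it anticlockwise (seen from above) so its white pointer stands at the red zero mark, and let go. Leave the other things on the desk where they are.

Things in the scene. Friction and masses are not known exactly. Their poses are not given: they have to be found in the camera images.
- variac: Variable transformer: grey metal housing 140 x 140 x 110 mm tall, fixed; origin at the centre of its underside, z up. A brass driver disc (68 mm diameter, 4 mm thick) on its top carries a central steel shaft and a drive pin; all three turn together, stiffly (0.18 N m friction), from a hard stop at zero to 2.6 rad clockwise seen from above. Pressing hard while turning drags the disc along.
- seat (a point): On the shaft axis at the disc's top face, 114 mm above the desk; axes as the housing's. The knob's origin comes here when home. The shaft (12 mm diameter) rises 17 mm above it, the pin (6 mm diameter) 8 mm, both with chamfered tips; pin centre 23 mm from the shaft's. At the zero stop the pin is on the +y side; at the start it has been left 0.35 to 1.2 rad clockwise of that, how far is unmeasured.
- zero_mark (a point): Middle of the red zero mark on the dial plate, 110 mm above the desk, 55 mm from the shaft axis along the housing's +x. The mark is 17 mm long, radial.
- knob: Loose black bakelite knob, 0.15 to 0.3 kg, upright on the desk; origin at the centre of its underside, z up. Round skirt 90 mm diameter, 24 mm thick; on it a bar grip with flat sides, 56 mm long (knob's x), 22 mm wide (its y), from 24 to 56 mm above the underside. The white pointer line on top runs from the centre to +x. At the zero stop the knob's x lies along the housing's x (play 0.07 rad).
- pin_hole (a point): Mouth of the knob's pin hole, in its underside 23 mm from the centre towards the knob's +y: 7.5 mm diameter. The shaft hole at the centre is 13.5 mm. Both are blind, 20 mm deep, chamfered. The knob goes home only with this hole over the pin; otherwise it rests on the pin's tip, 8 mm high. A pin caught on the hole's rim drags the disc along: easing back a little lets it drop in.
- board: Bystander: silver copper-clad board offcut, 60 x 40 x 2 mm, lying flat; origin at the centre of its underside.
- connector: Bystander: blue plastic connector block, 46 x 20 x 18 mm; origin at the centre of its underside.
- plug: Bystander: brass banana plug lying on the desk, about 46 mm long and 11 mm thick; origin under its body.
- standoff: Bystander: white porcelain standoff, 30 mm diameter, 38 mm tall, upright; origin at the centre of its underside.
There are look-alikes about, which are no part of the job. Of the things shaped like the variac, the grey one is meant. Of the things that look like the knob, the smaller one is meant.

How it is judged:
By the outcome, as a careful person would: the job done as asked, in the order asked, and still so for the second after the job is handed in, with the robot touching nothing.
It also fails if it takes over 72 s, if anything falls off the work surface, if the arm or the gripper's body presses on something with over 40 N, if the wrist force passes 120 N, or if a joint passes its speed limit or range.

## Working session

There is one attempt and no reset: what is moved stays moved. The work goes in short steps, Python scripts to look and compute and a shell command to move; the robot and the scene stay as the last step left them, time stands still between calls to the robot, and variables do not carry over. Pictures are saved under pics/ and viewed, at most 10 in all, crops included, and the job is handed in when it is done.

```bash
ls; mkdir -p pics
python3 - <<'E'
from bench import r
import cv2,numpy as np
for n in("top","side"):
    im=r.snapshot(n); cv2.imwrite(f"pics/{n}0.png",im[...,::-1].copy())
    p=r.camera_params(n); print(n,{k:np.round(v,3).tolist() for k,v in p.items()})
print(r.sense(),r.tcp_to_grasp)
E
```

```text
pics
top {'fx': 372.881, 'fy': 372.881, 'cx': 326.484, 'cy': 204.722, 'R': [[0.013, -0.999, 0.035], [-0.995, -0.017, -0.095], [0.095, -0.033, -0.995]], 't': [82.654, 581.721, 769.18]}
side {'fx': 396.177, 'fy': 396.177, 'cx': 313.97, 'cy': 203.051, 'R': [[-0.851, -0.525, -0.019], [-0.394, 0.663, -0.636], [0.346, -0.534, -0.771]], 't': [536.077, 226.536, 734.527]}
{'time': 0.1, 'joint_pos': array([-7.23303821e+01,  7.51267561e+00,  8.53227818e+01,  3.10214236e-03,
        8.72616817e+01, -4.89332508e+00]), 'qd': array([ 0.01799588, -0.07000481, -0.10607555, -0.01999284, -0.04012797,
        0.04187675]), 'joint_efforts': array([ 1.62932389e-03, -5.70950139e+01, -5.01942158e+01, -3.18753041e-05,
        8.10801052e-03, -6.90482329e-05]), 'tool_pos': array([ 230.10503872, -553.58855253,  230.33205247]), 'tcp_rot': array([-1.79903479e+02, -1.13730994e-02,  2.25627826e+01]), 'ft_force': array([-0.25447251, -0.60647476, -0.06493444]), 'wrist_torque': array([-0.04457569,  0.03586476, -0.00603923]), 'grip_force': 0.0, 'finger_gap': 85.39295005951938} 18.700000000000003
```

View pics/top0.png

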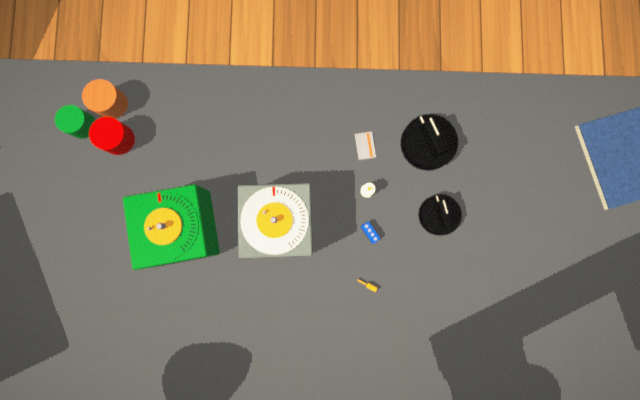

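View pics/side0.png

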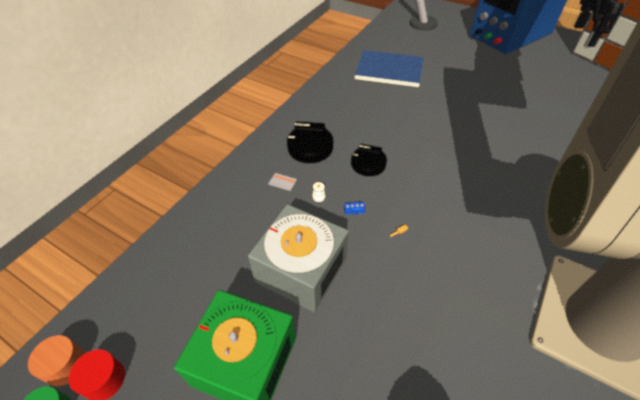

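Variac-shaped: grey (275,220), green (163,226); the grey one is meant. Knobs: (430,142) with a skirt ~57 px across and (440,214) ~43 px; the smaller, at (440,214), is meant. I'll confirm with a crop.

```bash
cat > h.py <<'E'
from bench import r
import numpy as np,cv2
def ray(n,u,v,z):
    p=r.camera_params(n);R=np.array(p["R"]);t=np.array(p["t"])
    c=-R.T@t;d=R.T@np.array([(u-p["cx"])/p["fx"],(v-p["cy"])/p["fy"],1]);return c+d*(z-c[2])/d[2]
def proj(n,X):
    p=r.camera_params(n);c=np.array(p["R"])@X+np.array(p["t"]);return np.array([c[0]/c[2]*p["fx"]+p["cx"],c[1]/c[2]*p["fy"]+p["cy"]])
E
python3 - <<'E'
from h import *
t=cv2.imread("pics/top0.png")
s=cv2.imread("pics/side0.png")
a=cv2.resize(t[110:260,395:475],None,fx=5,fy=4*1.25/1.25,interpolation=2) if 0 else None
f=lambda im,x,y,w:cv2.resize(im[y:y+w,x:x+w],(400,400),interpolation=cv2.INTER_CUBIC)
k=cv2.convertScaleAbs(f(t,385,115,115),alpha=2,beta=20)
cv2.imwrite("pics/crop1.png",np.hstack([k,f(t,235,180,80)]))
print("knob crop scale",400/115,"variac crop scale 5")
for n,u,v,z in[("top",440,214,12),("side",369,160,12),("top",275,220,114),("side",299,241,114)]:print(n,ray(n,u,v,z).round(1))
E
```

```text
knob crop scale 3.4782608695652173 variac crop scale 5
top [ 565.5 -158.    12. ]
side [ 563.8 -159.7   12. ]
top [541.5 190.8 114. ]
side [539.9 194.3 114. ]
```

View pics/crop1.png

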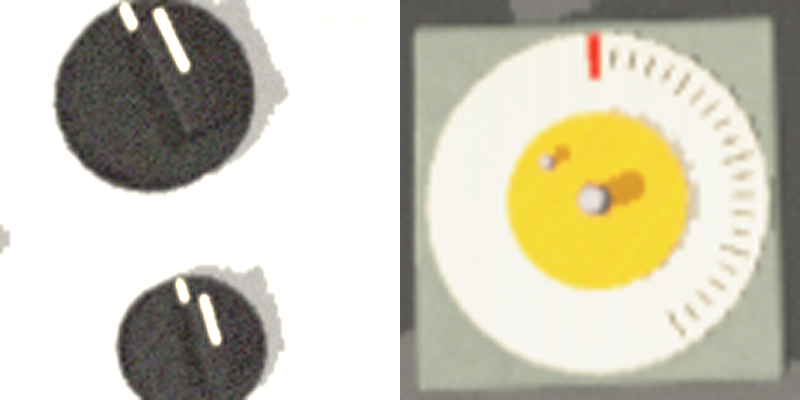

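Crop: the smaller knob's skirt is centred at about (440,214.8) with its pointer from (447.4,213.9) to (443.9,200.1). On the grey variac the disc centre is (274.6,220), the pin tip (264.4,212.2) and the red mark (273.8,191.2).

Run:
```python
from h import *
g=lambda *a:ray("top",*a)
print("knob skirt",g(439.9,214.8,20).round(1))
a,b=g(447.4,213.9,56),g(443.9,200.1,56);d=b-a;print("ptr",a.round(1),b.round(1),np.degrees(np.arctan2(d[1],d[0])))
m=g(437.3,198.7,24);print("skirt mark",m.round(1))
c=g(274.6,220,114);s=g(273.6,219.8,131);p=g(264.4,212.2,122);z=g(273.8,191.2,110)
print("disc",c.round(1),"shaft",s.round(1),"pin",p.round(1),"zero",z.round(1))
for x in(c,s):
  print("zero ang",np.degrees(np.arctan2(*(z-x)[1::-1])),np.linalg.norm((z-x)[:2]),"pin ang",np.degrees(np.arctan2(*(p-x)[1::-1])),np.linalg.norm((p-x)[:2]))
# disc & dial centroid by colour
im=r.snapshot("top").astype(int)
y=(im[...,0]>180)&(im[...,1]>130)&(im[...,2]<90);y[:,:235]=0;y[:,320:]=0;y[:180]=0;y[260:]=0
v,u=np.nonzero(y);print("disc bbox",(u.min()+u.max())/2,(v.min()+v.max())/2,g((u.min()+u.max())/2,(v.min()+v.max())/2,114).round(1))
hs=cv2.cvtColor(r.snapshot("side"),cv2.COLOR_RGB2HSV);y=(hs[...,0]>15)&(hs[...,0]<32)&(hs[...,1]>120)&(hs[...,2]>110);y[:215]=0;y[270:]=0;y[:,:270]=0;y[:,330:]=0
v,u=np.nonzero(y);print("side disc",u.min(),u.max(),v.min(),v.max(),ray("side",(u.min()+u.max())/2,(v.min()+v.max())/2,114).round(1))
```

```text
knob skirt [ 563.2 -155.    20. ]
ptr [ 562.7 -158.4   56. ] [ 591.3 -151.6   56. ] 13.45658861574586
skirt mark [ 597.7 -148.5   24. ]
disc [541.5 191.6 114. ] shaft [541.  191.6 131. ] pin [555.3 210.  122. ] zero [596.6 195.  110. ]
zero ang 3.5295297703511648 55.157726349204694 pin ang 53.18040818281216 23.039492603306822
zero ang 3.437515811326973 55.70662457391354 pin ang 52.01093623469373 23.331506515277255
disc bbox 274.0 219.5 [542.4 192.7 114. ]
side disc 281 316 226 256 [540.7 194.8 114. ]
```

```bash
python3 -m handwheel '[[0.023,-0.012,0.003,0],[0.046,-0.0235,0.006,0],[0.046,-0.0235,0.006,0],[0.046,-0.0235,0.006,0],[0.046,-0.0235,0.006,0],[0.046,-0.0235,0.006,0],[0.046,-0.0235,0.006,0],[0.046,-0.0235,0.006,0],[0.046,-0.0235,0.006,0],[0.046,-0.0235,0.006,0]]' 0.085 80
python3 -m handwheel '[[0.020,-0.012,0.003,0],[0,0,0.01,-8.5],[0,0,0.01,-8.5],[0,0,0.01,-8.5],[0,0,0.01,-8.5],[0,0,0,-8.5],[0,0,0,-8.5],[0,0,0,-8.5],[0,0,0,-8.5],[0,0,0,-8.5]]'
python3 -m handwheel '[[0,0,0,-8.5],[0,0,0,-8.5],[0,0,0,-8.5],[0,0,0,-8.5],[0,0,0,-8.5],[0,0,0,-8.5],[0,0,0,-8.5],[0,0,0,-8.5],[0,0,0,-8.5],[0,0,0,-8.5]]'
python3 -m handwheel '[[0,0,0,-8.5],[0,0,0,0]]'
```

```text
time: 1.2
tool_pos: [537.4, -191.8, 176.2]
tcp_rot: [180.0, -0.0, 22.6]
ft_force: [0.7, -1.2, 0.3]
finger_gap: 84.9
grip_force: 0.0
time: 2.2
tool_pos: [550.1, -174.8, 133.1]
tcp_rot: [-180.0, -0.0, 99.4]
ft_force: [-0.1, -0.1, -0.4]
finger_gap: 85.1
grip_force: 0.0
time: 3.2
tool_pos: [550.1, -174.8, 133.1]
tcp_rot: [180.0, -0.0, -175.6]
ft_force: [1.0, 0.0, 0.3]
finger_gap: 85.2
grip_force: 0.0
time: 3.4
tool_pos: [550.1, -174.8, 133.1]
tcp_rot: [180.0, -0.0, -167.3]
ft_force: [-0.5, 0.1, -0.1]
finger_gap: 84.9
grip_force: 0.0
```

```bash
python3 -m handwheel '[[-0.0085,0.007,0.01,0],[-0.0085,0.0075,0.02,0],[0,0,0.02,0],[0,0,0,0],[0,0,0,0]]'
python3 - <<'E'
from h import *
out=[]
for n in("top","side"):
    im=r.snapshot(n)[...,::-1].copy();cv2.imwrite(f"pics/{n}1.png",im)
    u,v=proj(n,np.array([563,-157,40])).astype(int);w=50;print(n,u-w,v-w)
    out.append(cv2.convertScaleAbs(cv2.resize(im[v-w:v+w,u-w:u+w],(400,400),interpolation=2),alpha=1.7,beta=15))
cv2.imwrite("pics/c2.png",np.hstack(out))
E
```

```text
time: 3.9
tool_pos: [563.3, -156.4, 82.7]
tcp_rot: [179.9, -0.1, -167.5]
ft_force: [0.2, 0.7, -0.2]
finger_gap: 85.0
grip_force: 0.0
top 394 164
side 319 102
```

View pics/c2.png

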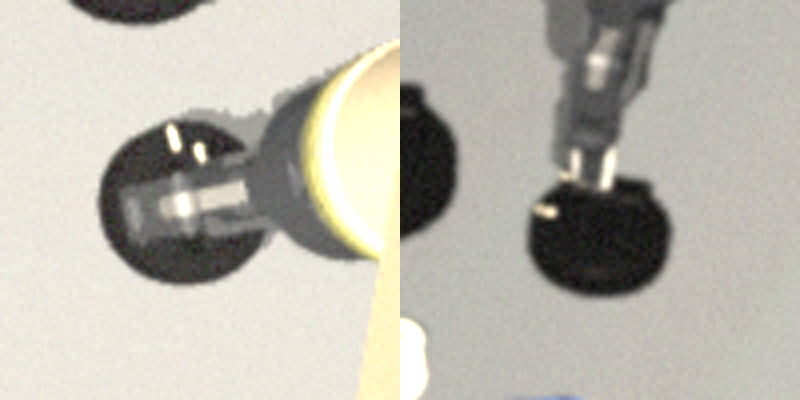

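The fingers straddle the bar grip: knob at crop (185,200) in the top view, with the gripper centred over it. Descending and gripping.

```bash
python3 -m handwheel '[[0,0,0.018,0],[0,0,0.018,0],[0,0,0.018,0],[0,0,0,0]]'
python3 -m handwheel '[[0,0,0,0],[0,0,0,0],[0,0,0,0],[0,0,0,0],[0,0,0,0],[0,0,0,0],[0,0,0,0]]' 0.015 80
```

```text
time: 4.4
tool_pos: [562.5, -156.7, 27.9]
tcp_rot: [179.9, -0.1, -167.5]
ft_force: [-1.1, -0.3, -0.1]
finger_gap: 85.1
grip_force: 0.0
time: 5.1
tool_pos: [564.7, -157.4, 30.6]
tcp_rot: [-179.9, 0.1, -167.4]
ft_force: [-0.4, -0.0, 6.6]
finger_gap: 20.8
grip_force: 79.8
```

```bash
python3 -m handwheel '[[0,0,-0.01,0],[0,0,-0.02,0],[0,0,-0.03,0],[0,0,-0.03,0],[0,0,-0.03,0],[0,0,-0.03,0],[0,0,-0.01,0],[0,0,0,0],[0,0,0,0]]'
python3 - <<'E'
from h import *
s=r.sense();print(s["tool_pos"],s["tcp_rot"])
out=[]
for n in("top","side"):
    im=r.snapshot(n)[...,::-1].copy();cv2.imwrite(f"pics/{n}2.png",im)
    u,v=proj(n,s["tool_pos"]).astype(int);w=50;print(n,u-w,v-w)
    out.append(cv2.convertScaleAbs(cv2.resize(im[v-w:v+w,u-w:u+w],(400,400),interpolation=2),alpha=1.7,beta=15))
cv2.imwrite("pics/c3.png",np.hstack(out))
E
```

```text
time: 6.0
tool_pos: [562.9, -156.7, 187.7]
tcp_rot: [179.9, -0.1, -167.4]
ft_force: [-0.1, -0.2, -4.1]
finger_gap: 20.6
grip_force: 78.7
[ 562.93000587 -156.7276137   187.66554982] [ 1.79928300e+02 -1.06499023e-01 -1.67439450e+02]
top 423 158
side 325 53
```

View pics/c3.png

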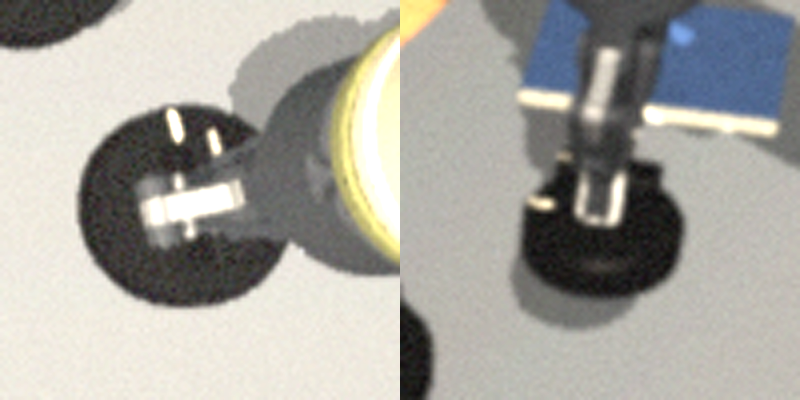

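Run:
```python
from h import *
print(ray("top",469,209.25,180).round(1), ray("top",470.3,209.25,157)[:2].round(1))
c=ray("side",376,53+55,181);print("side",c.round(1))
a,b=ray("top",423+170/4,158+112/4,181),ray("top",423+180/4,158+140/4,181)
d=b-a;print("mark",a.round(1),b.round(1),np.degrees(np.arctan2(-d[1],-d[0])))
# predicted skirt circles for overlay fit
best=[]
for n,im in(("top",cv2.imread("pics/top2.png")),("side",cv2.imread("pics/side2.png"))):
  for cx,cy in((562.9,-156.7),):
    P=np.array([[cx+45*np.cos(t),cy+45*np.sin(t),z] for z in(157,181) for t in np.linspace(0,6.28,60)])
    q=np.array([proj(n,x) for x in P]);print(n,"pred extents u",q[:,0].min().round(1),q[:,0].max().round(1),"v",q[:,1].min().round(1),q[:,1].max().round(1))
```

```text
[ 561.9 -151.6  180. ] [ 564.  -163.7]
side [ 558.5 -150.2  181. ]
mark [ 602.5 -145.9  181. ] [ 590.2 -150.1  181. ] 18.691725908142168
top pred extents u 441.8 497.6 v 183.1 234.8
side pred extents u 354.4 396.1 v 93.6 127.6
```

```bash
cat > fit.py <<'E'
from h import *
from scipy.optimize import least_squares
from scipy.ndimage import map_coordinates
def edgefit(n,img,x0,rad,z,ang,chan,span=5,free=2):
    """fit circle centre (rad,z) to strongest radial gradients near prediction"""
    g=cv2.GaussianBlur(chan(img.astype(np.float32)),(0,0),0.8)
    c=np.array(x0,float)
    for it in range(6):
        C=[];D=[]
        for t in ang:
            d=np.array([np.cos(t),np.sin(t)]);s=np.linspace(-span,span,41)
            q=np.array([proj(n,np.array([*(c+d*(rad+k)),z])) for k in s])
            p=map_coordinates(g,[q[:,1],q[:,0]],order=1);gr=np.abs(np.gradient(p));w=gr**2*(gr>0.5*gr.max())
            C.append((w*s).sum()/w.sum());D.append(d)
        C=np.array(C);D=np.array(D);ok=np.abs(C-np.median(C))<6
        f=least_squares(lambda v:(D[ok]@v-C[ok]),[0,0],loss="soft_l1",f_scale=.5);c=c+f.x
        if np.linalg.norm(f.x)<.02:break
    return c,np.std(D[ok]@f.x-C[ok])
E
python3 - <<'E'
from fit import *
im={n:cv2.imread(f"pics/{n}0.png") for n in("top","side")};im2={n:cv2.imread(f"pics/{n}2.png") for n in("top","side")}
B=lambda i:i[...,0];G=lambda i:i.sum(2)/3
A=np.linspace(0,2*np.pi,72,endpoint=False)
for n in im:
    print(n,"disc",edgefit(n,im[n],(541.5,193),34,114,A,B))
    print(n,"dial?",edgefit(n,im[n],(541.5,193),67,110,A,G,4))
    print(n,"knob desk",edgefit(n,im[n],(563,-157),45,24 if n=="top" else 24,np.radians(np.arange(0,360,5)) if n=="top" else np.radians(np.arange(-60,100,5)),G,5))
k=np.radians(np.r_[20:160:5,175:185:5]) ;k=np.radians(np.r_[0:180:5,180:200:5])
print("top held",edgefit("top",im2["top"],(562.9,-156.7),45,181,k,G))
E
```

```text
Traceback (most recent call last):
  File "fit.py", line 12, in edgefit
    q=np.array([proj(n,np.array([*(c+d*(rad+k)),z])) for k in s])
                ~~~~^^^^^^^^^^^^^^^^^^^^^^^^^^^^^^^^
  File "h.py", line 7, in proj
    p=r.camera_params(n);c=np.array(p["R"])@X+np.array(p["t"]);return np.array([c[0]/c[2]*p["fx"]+p["cx"],c[1]/c[2]*p["fy"]+p["cy"]])
ValueError: time passes only in moves, steps and waits
```

```bash
sed -i 's/^import numpy as np,cv2/import numpy as np,cv2\nP={n:r.camera_params(n) for n in("top","side")}/; s/p=r.camera_params(n)/p=P[n]/' h.py
cat > m.py <<'E'
from fit import *
im={n:cv2.imread(f"pics/{n}0.png") for n in("top","side")};im2={n:cv2.imread(f"pics/{n}2.png") for n in("top","side")}
B=lambda i:i[...,0];G=lambda i:i.sum(2)/3
A=np.linspace(0,2*np.pi,72,endpoint=False)
for n in im:
    print(n,"disc",edgefit(n,im[n],(541.5,193),34,114,A,B))
    print(n,"knob desk",edgefit(n,im[n],(563,-157),45,24,np.radians(np.arange(0,360,5)),G))
k=np.radians(np.r_[0:200:5])
print("top held",edgefit("top",im2["top"],(562.9,-156.7),45,181,k,G))
print("side held bottom rim",edgefit("side",im2["side"],(562.9,-156.7),45,157,np.radians(np.r_[-150:60:5]),G,4))
E
python3 m.py; python3 -c "
from bench import r
print(r.sense()['time'])"
```

```text
top disc (array([542.13655197, 192.27606071]), np.float64(0.32590843856547436))
top knob desk (array([ 564.28555924, -153.64880412]), np.float64(1.0991901870271208))
side disc (array([541.49246845, 193.40735161]), np.float64(0.48661901630617105))
side knob desk (array([ 562.58909628, -151.20376661]), np.float64(1.9726930596588759))
top held (array([ 561.63791449, -149.26213957]), np.float64(0.8541087670823215))
side held bottom rim (array([ 563.4078846 , -158.71339299]), np.float64(1.5607504937469285))
6.1
```

```bash
python3 -m handwheel '[[-0.003,0.018,0,0],[-0.003,0.018,0,0],[-0.0056,0.0346,0,0],[-0.0056,0.0346,0,0],[-0.0056,0.0346,0,0],[-0.0056,0.0346,0,0],[-0.0056,0.0346,0,0],[-0.0056,0.0346,0,0],[-0.0056,0.0346,0,0],[-0.0056,0.0346,0,0]]'
python3 -m handwheel '[[-0.0028,0.0164,0,0],[-0.0022,0.0164,0,0],[0,0,0,8.3],[0,0,0,8.3],[0,0,0,8.3],[0,0,0,8.3],[0,0,0,8.3],[0,0,0,8.3],[0,0,0,0],[0,0,0,0]]'
```

```text
time: 7.1
tool_pos: [543.9, 162.0, 188.8]
tcp_rot: [180.0, -0.1, -167.4]
ft_force: [-0.2, -0.4, -3.1]
finger_gap: 20.7
grip_force: 78.6
time: 8.1
tool_pos: [542.9, 192.3, 189.2]
tcp_rot: [-180.0, -0.0, 143.0]
ft_force: [0.3, 0.0, -2.7]
finger_gap: 20.7
grip_force: 78.6
```

Run:
```python
from h import *
s=r.sense();T=s["tool_pos"];out=[]
for n in("top","side"):
    im=r.snapshot(n)[...,::-1].copy();cv2.imwrite(f"pics/{n}3.png",im)
    u,v=proj(n,T-[0,0,20]).astype(int);w=40
    o=cv2.convertScaleAbs(cv2.resize(im[v-w:v+w,u-w:u+w],(400,400),interpolation=2),alpha=1.5,beta=15)
    for z,c in((T[2]-30.6,(0,255,0)),(T[2]-6.6,(0,0,255))):
        q=np.array([(proj(n,np.array([T[0]+45*np.cos(t),T[1]+45*np.sin(t),z]))-[u-w,v-w]+.5)*5 for t in np.linspace(0,6.283,90)])
        cv2.polylines(o,[q.astype(int)],True,c,1)
    out.append(o)
cv2.imwrite("pics/c4.png",np.hstack(out))
```

```text
(no output)
```

View pics/c4.png

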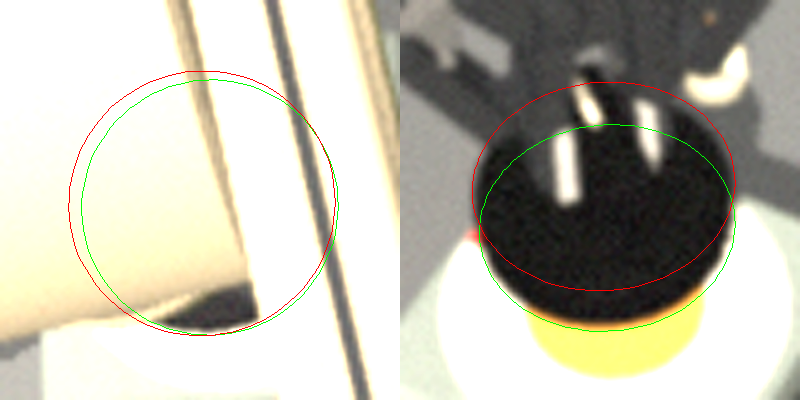

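```bash
cat > m2.py <<'E'
from fit import *
B=lambda i:i[...,0];G=lambda i:i.sum(2)/3
L=lambda n,k:cv2.imread(f"pics/{n}{k}.png")
d=lambda a,b:np.radians(np.arange(a,b,4))
p=lambda *a:print(a[0],a[1].round(2),a[2],round(a[3],2))
p("side desk knob bottom",*((lambda x:(x[0],"",x[1]))(edgefit("side",L("side",0),(563,-156),45,0,d(60,200),G))))
p("side held2 bottom",*((lambda x:(x[0],"tcp 562.9 -156.7",x[1]))(edgefit("side",L("side",2),(562.9,-156.7),45,157,d(60,200),G))))
for R_,a,b in((0,60,200),):
  for z in(157,158.6,160):p("side held3 bottom z%g"%z,*((lambda x:(x[0],"tcp 542.9 192.3",x[1]))(edgefit("side",L("side",3),(542.9,192.3),45,z,d(a,b),G))))
for z in(157,):p("top held2 bottom",*((lambda x:(x[0],"tcp",x[1]))(edgefit("top",L("top",2),(562.9,-156.7),45,z,d(50,160),G))))
p("top held2 toprim",*((lambda x:(x[0],"tcp",x[1]))(edgefit("top",L("top",2),(562.9,-156.7),45,181,np.r_[d(0,40),d(150,200)],G))))
p("top desk bottom",*((lambda x:(x[0],"",x[1]))(edgefit("top",L("top",0),(563,-156),45,0,d(50,160),G))))
E
python3 m2.py
```

```text
side desk knob bottom [ 565.99 -160.12]  0.36
side held2 bottom [ 563.82 -157.78] tcp 562.9 -156.7 0.47
side held3 bottom z157 [545.22 190.21] tcp 542.9 192.3 0.37
side held3 bottom z158.6 [544.59 191.04] tcp 542.9 192.3 0.39
side held3 bottom z160 [544.03 191.76] tcp 542.9 192.3 0.41
top held2 bottom [ 563.43 -157.21] tcp 0.17
top held2 toprim [ 561.95 -152.14] tcp 0.92
top desk bottom [ 565.04 -158.37]  0.21
```

```bash
python3 -m handwheel '[[0.0026,0,0,0],[0,0,0.008,0],[0,0,0.009,0],[0,0,0.008,0],[0,0,0,0],[0,0,0,0]]'
python3 -m handwheel '[[0,0,0.0015,0],[0,0,0.0015,0],[0,0,0,0]]'
python3 -m handwheel '[[0,0,0.0015,0],[0,0,0,0]]'
```

```text
time: 8.8
tool_pos: [540.6, 193.9, 163.7]
tcp_rot: [-179.9, -0.0, 142.8]
ft_force: [0.7, 0.3, -1.9]
finger_gap: 20.9
grip_force: 78.6
time: 9.1
tool_pos: [541.0, 194.0, 161.4]
tcp_rot: [180.0, 0.0, 142.8]
ft_force: [0.1, 0.5, -2.9]
finger_gap: 20.8
grip_force: 78.6
time: 9.3
tool_pos: [541.1, 194.0, 160.0]
tcp_rot: [180.0, 0.0, 142.8]
ft_force: [0.9, -0.5, -1.1]
finger_gap: 20.4
grip_force: 78.6
```

```bash
python3 -m handwheel '[[0,0,0.0015,0],[0,0,0,0]]'
python3 -m handwheel '[[0,0,0.001,0],[0,0,0,0]]'
```

```text
time: 9.5
tool_pos: [541.4, 193.8, 159.0]
tcp_rot: [180.0, 0.1, 142.8]
ft_force: [1.1, -1.6, 1.5]
finger_gap: 20.8
grip_force: 79.3
time: 9.7
tool_pos: [541.4, 193.5, 157.4]
tcp_rot: [-180.0, 0.1, 142.7]
ft_force: [2.4, -3.6, -1.0]
finger_gap: 20.8
grip_force: 78.8
```

```bash
python3 -m handwheel '[[-0.0008,-0.0003,0.001,0],[0,0,0.001,0],[0,0,0,0]]'
python3 -m handwheel '[[0,0,0.0015,0],[0,0,0,0]]'
```

```text
time: 10.0
tool_pos: [541.4, 193.2, 155.0]
tcp_rot: [-180.0, -0.0, 142.8]
ft_force: [1.7, -2.2, -2.7]
finger_gap: 21.0
grip_force: 78.7
time: 10.2
tool_pos: [541.3, 193.2, 153.6]
tcp_rot: [-180.0, -0.0, 142.8]
ft_force: [2.1, -2.8, -2.7]
finger_gap: 20.6
grip_force: 78.7
```

```bash
python3 -m handwheel '[[-0.0006,-0.0002,0.001,0],[0,0,0,0]]'
python3 -m handwheel '[[0,0,0.001,0],[0,0,0,0]]'
python3 -m handwheel '[[0,0,0.001,0],[0,0,0,0]]'
```

```text
time: 10.4
tool_pos: [541.5, 193.0, 152.5]
tcp_rot: [-180.0, -0.0, 142.8]
ft_force: [0.8, -1.1, -1.9]
finger_gap: 20.4
grip_force: 78.6
time: 10.6
tool_pos: [541.5, 192.9, 151.6]
tcp_rot: [-180.0, -0.0, 142.8]
ft_force: [0.9, -0.8, -2.4]
finger_gap: 20.2
grip_force: 78.5
time: 10.8
tool_pos: [541.7, 192.8, 150.7]
tcp_rot: [-180.0, -0.0, 142.8]
ft_force: [1.0, -1.3, -2.3]
finger_gap: 20.7
grip_force: 78.8
```

```bash
python3 -m handwheel '[[0,0,0.001,0],[0,0,0,0]]'
python3 -m handwheel '[[0,0,0.001,0],[0,0,0,0]]'
```

```text
time: 11.0
tool_pos: [541.8, 192.7, 149.8]
tcp_rot: [180.0, 0.0, 142.8]
ft_force: [1.0, -0.8, -2.0]
finger_gap: 20.8
grip_force: 78.8
time: 11.2
tool_pos: [541.9, 192.7, 148.8]
tcp_rot: [180.0, 0.0, 142.8]
ft_force: [2.0, -1.9, -1.9]
finger_gap: 20.5
grip_force: 78.7
```

```bash
python3 -m handwheel '[[0,0,0.001,0],[0,0,0,0]]'
python3 -m handwheel '[[0,0,0.001,0],[0,0,0,0]]'
python3 -m handwheel '[[0,0,0.001,0],[0,0,0,0]]'
```

```text
time: 11.4
tool_pos: [541.9, 192.7, 147.8]
tcp_rot: [180.0, 0.0, 142.8]
ft_force: [1.4, -1.8, -1.8]
finger_gap: 20.5
grip_force: 78.7
time: 11.6
tool_pos: [541.9, 192.7, 146.8]
tcp_rot: [180.0, 0.0, 142.8]
ft_force: [1.8, -1.3, -1.3]
finger_gap: 20.9
grip_force: 78.6
time: 11.8
tool_pos: [541.9, 192.7, 145.8]
tcp_rot: [180.0, 0.0, 142.8]
ft_force: [1.1, -2.7, -2.4]
finger_gap: 20.6
grip_force: 78.6
```

```bash
python3 -m handwheel '[[0,0,0.001,0],[0,0,0,0]]'
python3 -m handwheel '[[0,0,0.001,0],[0,0,0,0]]'
python3 -m handwheel '[[0,0,0.0005,0],[0,0,0,0]]'
```

```text
time: 12.0
tool_pos: [541.9, 192.7, 144.8]
tcp_rot: [180.0, 0.0, 142.8]
ft_force: [2.5, -2.5, -1.5]
finger_gap: 21.1
grip_force: 78.6
time: 12.2
tool_pos: [542.0, 192.7, 144.6]
tcp_rot: [180.0, 0.0, 142.8]
ft_force: [-1.2, -3.9, 5.2]
finger_gap: 21.0
grip_force: 79.3
time: 12.4
tool_pos: [542.0, 192.7, 144.6]
tcp_rot: [180.0, 0.0, 142.8]
ft_force: [-1.9, -3.6, 7.9]
finger_gap: 20.7
grip_force: 79.9
```

```bash
python3 -m handwheel '[[0,0,-0.0008,0],[0,0,0,-3],[0,0,0,-3],[0,0,0,-3],[0,0,0,0]]'; python3 -c "
from bench import r
print(r.sense()['wrist_torque'])"
python3 -m handwheel '[[0,0,0,-3],[0,0,0,-3],[0,0,0,-3],[0,0,0,-3],[0,0,0,-3],[0,0,0,-3],[0,0,0,-3],[0,0,0,0]]'; python3 -c "
from bench import r
print(r.sense()['wrist_torque'])"
```

```text
time: 12.9
tool_pos: [542.0, 192.8, 144.6]
tcp_rot: [180.0, 0.0, 151.8]
ft_force: [0.6, -3.5, 5.2]
finger_gap: 20.9
grip_force: 79.7
[-0.57618502  0.02660767  0.06860926]
time: 13.7
tool_pos: [542.0, 192.9, 144.6]
tcp_rot: [180.0, 0.0, 172.7]
ft_force: [-1.2, -2.3, 4.7]
finger_gap: 20.7
grip_force: 79.8
[-0.42907843  0.02994921  0.0535737 ]
```

```bash
for i in 1; do python3 -m handwheel '[[0,0,0,-2],[0,0,0,-2],[0,0,0,-2],[0,0,0,0]]'; python3 -c "
from bench import r
print(r.sense()['wrist_torque'])"; python3 -m handwheel '[[0,0,0,-1.5],[0,0,0,0]]'; python3 -c "
from bench import r
print(r.sense()['wrist_torque'])"; python3 -m handwheel '[[0,0,0,-1.5],[0,0,0,0]]'; python3 -c "
from bench import r
print(r.sense()['wrist_torque'])"; done
```

```text
time: 14.1
tool_pos: [542.1, 192.9, 144.6]
tcp_rot: [180.0, 0.0, 178.7]
ft_force: [-0.2, -1.4, 5.2]
finger_gap: 20.5
grip_force: 79.6
[-0.47358063  0.0073785   0.0250567 ]
time: 14.3
tool_pos: [542.1, 192.9, 144.6]
tcp_rot: [180.0, 0.0, -179.8]
ft_force: [0.2, -1.5, 5.8]
finger_gap: 20.8
grip_force: 79.5
[-0.48108515 -0.07515594 -0.03165609]
time: 14.5
tool_pos: [542.1, 193.0, 144.6]
tcp_rot: [180.0, 0.0, -178.3]
ft_force: [0.5, -1.1, 5.1]
finger_gap: 20.7
grip_force: 79.6
[-0.46448641 -0.0993192   0.03965273]
```

Run:
```python
from h import *
im=r.snapshot("side")[...,::-1].copy();cv2.imwrite("pics/side4.png",im)
u,v=proj("side",np.array([542,193,130])).astype(int);w=50;print(u-w,v-w)
cv2.imwrite("pics/c5.png",cv2.convertScaleAbs(cv2.resize(im[v-w:v+w,u-w:u+w],(600,600),interpolation=2),alpha=1.3,beta=15))
```

```text
248 185
```

View pics/c5.png

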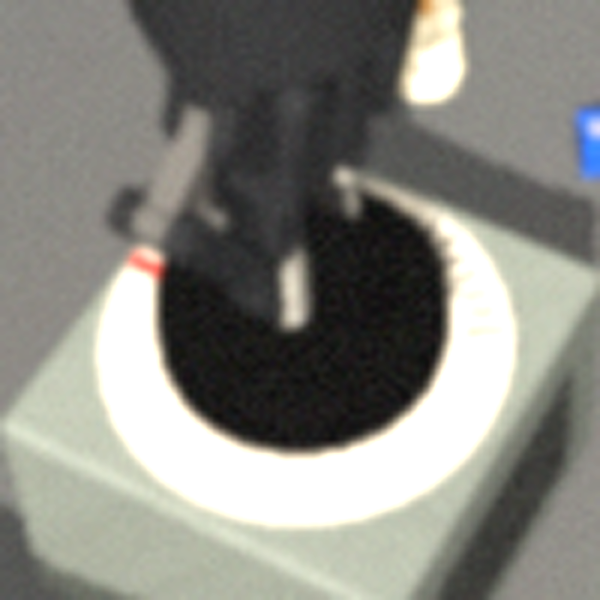

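The red mark is at (147,263). The pads are on the bar at (290,290) and (350,190), and the gripper hides the pointer. I'll keep turning gently until the stop.

```bash
S='from bench import r;import numpy as np;print(np.mean([r.sense()["wrist_torque"] for i in range(3)],0).round(3))'
python3 -m handwheel '[[0,0,0,-1.2]]'|sed -n 3,4p; python3 -c "$S"; python3 -m handwheel '[[0,0,0,-1.2]]'|sed -n 3,4p; python3 -c "$S"; python3 -m handwheel '[[0,0,0,0]]'|sed -n 3,4p; python3 -c "$S"
python3 - <<'E'
from fit import *
# housing yaw: angle of zero mark (red centroid) about disc centre, both cameras; housing edges
for n,c in(("top",(542.14,192.28)),("side",(541.49,193.41))):
    im=cv2.imread(f"pics/{n}0.png").astype(int);m=(im[...,2]-np.maximum(im[...,0],im[...,1])).clip(0);m[m<50]=0
    u,v=proj(n,np.array([597,195,110])).astype(int);k=np.zeros_like(m);k[v-9:v+10,u-9:u+10]=m[v-9:v+10,u-9:u+10]
    V,U=np.nonzero(k);w=k[V,U];q=ray(n,(U*w).sum()/w.sum(),(V*w).sum()/w.sum(),110);d=q[:2]-c
    print(n,q.round(1),np.linalg.norm(d).round(1),np.degrees(np.arctan2(d[1],d[0])).round(2))
E
```

```text
tcp_rot: [180.0, 0.1, -177.1]
ft_force: [0.5, -2.3, 4.5]
[-0.427 -0.059 -0.156]
tcp_rot: [180.0, 0.1, -175.9]
ft_force: [0.8, -2.3, 4.6]
[-0.456 -0.198 -0.274]
tcp_rot: [180.0, 0.1, -175.9]
ft_force: [1.0, -1.3, 5.3]
[-0.404 -0.177 -0.004]
top [597.9 195.9 110. ] 55.8 3.73
side [596.9 195.2 110. ] 55.5 1.87
```

```bash
S='from bench import r;import numpy as np;print(np.mean([r.sense()["wrist_torque"] for i in range(3)],0).round(3))'
for k in 1; do python3 -m handwheel '[[0,0,0,-1],[0,0,0,0],[0,0,0,0]]'|sed -n 3,4p; python3 -c "$S"; python3 -m handwheel '[[0,0,0,-1],[0,0,0,0],[0,0,0,0]]'|sed -n 3,4p; python3 -c "$S"; done
```

```text
tcp_rot: [180.0, 0.1, -174.9]
ft_force: [3.9, -1.5, 4.7]
[-0.27  -0.672 -0.138]
tcp_rot: [180.0, 0.1, -173.8]
ft_force: [5.4, 0.1, 4.1]
[-0.25  -0.943 -0.211]
```

Stop felt at knob yaw ≈4.5° (torque and side force now hold at rest). I'll ease back within the play to ≈3°, release and withdraw.

```bash
S='from bench import r;import numpy as np;print(np.mean([r.sense()["wrist_torque"] for i in range(3)],0).round(3))'
python3 -m handwheel '[[0,0,0,1.5],[0,0,0,1.5],[0,0,0,0],[0,0,0,0]]'; python3 -c "$S"
python3 -m handwheel '[[0,0,0,0],[0,0,0,0],[0,0,0,0],[0,0,0,0],[0,0,0,0],[0,0,0,0],[0,0,0,0]]' 0.085
python3 -m handwheel '[[0,0,-0.01,0],[0,0,-0.02,0],[0,0,-0.04,0],[0,0,-0.04,0],[0,0,-0.03,0],[0,-0.04,0,0],[0,-0.04,0,0],[0,-0.04,0,0],[0,-0.04,0,0],[0,-0.04,0,0]]'
python3 -m handwheel '[[0,-0.04,0,0],[0,-0.04,0,0],[0,-0.02,0,0],[0,0,0,0],[0,0,0,0]]'
python3 - <<'E'
from fit import *
out=[]
for n in("top","side"):
    im=r.snapshot(n)[...,::-1].copy();cv2.imwrite(f"pics/{n}5.png",im)
    u,v=proj(n,np.array([542,193,140])).astype(int);w=45;print(n,u-w,v-w)
    out.append(cv2.convertScaleAbs(cv2.resize(im[v-w:v+w,u-w:u+w],(400,400),interpolation=2),alpha=1.3,beta=15))
    if n=="side":
        for z in(114,122):print(z,edgefit(n,im,(542,193),45,z,np.radians(np.arange(60,200,4)),lambda i:i.sum(2)/3))
cv2.imwrite("pics/c6.png",np.hstack(out))
E
```

```text
time: 15.85
tool_pos: [542.1, 192.9, 144.6]
tcp_rot: [180.0, 0.0, -176.8]
ft_force: [3.0, -0.3, 5.9]
finger_gap: 20.7
grip_force: 79.5
[-0.247 -0.564  0.031]
time: 16.55
tool_pos: [541.8, 192.8, 144.2]
tcp_rot: [180.0, -0.0, -176.8]
ft_force: [-0.7, 0.6, -1.1]
finger_gap: 85.1
grip_force: 0.0
time: 17.55
tool_pos: [552.8, -8.5, 285.3]
tcp_rot: [-180.0, 0.1, -176.8]
ft_force: [0.6, 0.7, 0.4]
finger_gap: 84.9
grip_force: 0.0
time: 18.05
tool_pos: [558.3, -106.8, 284.8]
tcp_rot: [180.0, 0.0, -176.9]
ft_force: [0.7, 0.6, 0.1]
finger_gap: 84.9
grip_force: 0.0
top 227 173
side 252 186
114 (array([543.96589801, 191.14303112]), np.float64(0.38654583641163304))
122 (array([541.03385581, 194.96290407]), np.float64(0.5282725251694053))
```

View pics/c6.png

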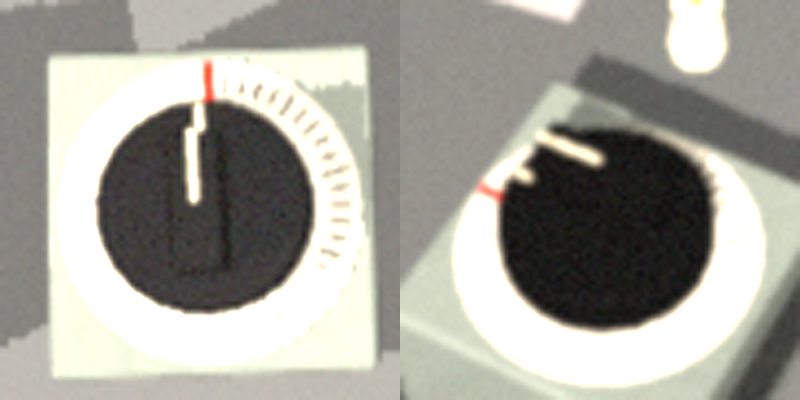

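Run:
```python
from fit import *
f=lambda x,y,z:ray("top",227+(x+.5)*.225-.5,173+(y+.5)*.225-.5,z)
a=lambda d:np.degrees(np.arctan2(d[1],d[0])).round(1)
p0,p1=f(194,203,170),f(189,130,170);print("pointer",p0[:2].round(1),p1[:2].round(1),a(p1-p0))
im=cv2.imread("pics/top5.png")
c,e=edgefit("top",im,(542,193),45,138,np.radians(np.arange(0,360,5)),lambda i:i.sum(2)/3);print("skirt c",c,e)
s=f(200,115,138);print("skirt mark",s[:2].round(1),a(s[:2]-c))
z=f(208,81,110);print("red",z[:2].round(1),a(z[:2]-np.array([542.1,192.3])),"radial line",a(f(208,64,110)-f(208,100,110)))
h=[f(*q,110) for q in((48,58),(367,46),(377,366),(53,378))]
for i,o in((0,90),(1,180),(2,-90),(3,0)):print("edge",(a(h[i]-h[(i+1)%4])-o+180)%360-180)
```

```text
pointer [541.4 193.2] [569.9 196. ] 5.5
skirt c [541.97708872 192.28169138] 0.3773500648660237
skirt mark [579.4 195.5] 4.9
red [597.2 195.7] 3.5 radial line 1.5
edge 3.3000000000000114
edge -177.2
edge 2.8000000000000114
edge -177.1
```

The knob is home: the skirt rim fits 114 mm with the same camera bias as before. The pointer is within about 2° of the zero mark, inside the play, and the arm is clear.

```bash
python3 -c "
from bench import r
print(r.hand_in())"
```

```text
the job is handed in; nothing more can be done
None
```

I've handed the job in: the smaller knob sits fully home on the grey variac, turned anticlockwise to the zero stop, its pointer about 2° from the red mark (inside the pin's play), and the arm is clear of everything; the pin hole dropped straight over the pin, so no searching turn was needed.

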